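Brake lever check on two trolley handles

TASK

Check the two trolley brake levers with the backs or tips of the fingers, gripping nothing and leaving everything else on the bench alone. First press the red lever in from its outer side, gently, until it comes up against its stop short of the grip bar, keep it there for a second, and let it spring fully out again; then press the blue lever in to its stop in the same way. Finish while holding the blue lever in against its stop, so that the gap to the bar can be measured.

Things in the scene. Friction and masses are not known exactly. Their poses are not given: they have to be found in the camera images.
- red_lever (a joint): red lever's angle, rad: 0 = out at rest, blade leaning 0.30 away from parallel with the bar; grows as it is pressed towards the bar. Solid stop at 0.30: blade parallel to the bar, 15 mm of air between its round end and the bar. A return spring pushes it out: 2 N at the press point to start it, about 6.5 N just before the stop.
- red_face (a point): press point on the red lever: outer face of the blade (away from the bar), 105 mm from the upright hinge pin, half-way up, 120 mm above the table. Turns with the lever: x square through the blade to the bar, y along the blade to the pin, z up. Pin at (6, 105, 0) mm. Red blade 12 mm thick, 20 mm tall (110 to 130 mm above the table), round end 20 mm across 142 mm from the pin.
- red_handle: brake handle with the red lever, fixed: steel foot plate (x -60..100, y -95..95 mm, 8 thick), two 22 mm posts (x 30, y -82 and 82), black rubber grip bar 30 mm across, 200 long, axis at x 30, 120 above the table. Origin on the table; x from lever to bar, y along the bar to the hinge end, z up. Hinge pin x -10, y 70; lever's free end at rest x -52, y -66. Free space on the lever's outer side.
- blue_lever (a joint): blue lever's angle, rad: 0 = out at rest, blade leaning 0.30 away from parallel with the bar; grows as it is pressed towards the bar. Solid stop at 0.36: blade 0.06 past parallel with the bar, 7 mm of air between its round end and the bar. A return spring pushes it out: 2 N at the press point to start it, about 7.3 N just before the stop.
- blue_face (a point): press point on the blue lever: outer face of the blade (away from the bar), 105 mm from the upright hinge pin, half-way up, 120 mm above the table. Turns with the lever: x square through the blade to the bar, y along the blade to the pin, z up. Pin at (6, 105, 0) mm. Blue blade 12 mm thick, 20 mm tall (110 to 130 mm above the table), round end 20 mm across 142 mm from the pin.
- blue_handle: brake handle with the blue lever, fixed: steel foot plate (x -60..100, y -95..95 mm, 8 thick), two 22 mm posts (x 30, y -82 and 82), black rubber grip bar 30 mm across, 200 long, axis at x 30, 120 above the table. Origin on the table; x from lever to bar, y along the bar to the hinge end, z up. Hinge pin x -10, y 70; lever's free end at rest x -52, y -66. Free space on the lever's outer side.
- coupling: bystander, loose: steel conduit coupling, tube 28 mm across, 45 mm tall, standing on the red handle's foot plate behind the bar; origin at the centre of its underside
- bush: bystander, loose: brass bush, ring 32 mm across, 22 mm tall, on the blue handle's foot plate behind the bar; origin at the centre of its underside
- tape: bystander, loose: yellow roll of tape, 68 mm across, 19 mm tall, lying flat between the two handles; origin at the centre of its underside
- oil: bystander, loose: white oil bottle with red cap, 48 mm across, 130 mm tall, left of the handles; origin at the centre of its underside
- mug: bystander, loose: blue mug, 80 mm across, 90 mm tall, right of the handles; origin at the centre of its underside
- screwdriver: bystander, loose: screwdriver lying on the table between the robot and the handles, under 40 mm high; origin underneath it, near mid-length
- box: bystander, loose: white open switch box, 75 x 75 x 40 mm, left of the handles; origin at the centre of its underside
Not all that is in view belongs to the job. Leave any green look-alike of the red_handle alone.

How it is judged:
By the outcome, as a careful person would: the job done as asked, in the order asked, and still so for the second after the job is handed in, while the arm keeps its last pose, push and grip.
It also fails if it takes over 48 s, if anything falls off the work surface, if the arm or the gripper's body presses on something with over 40 N, if the wrist force passes 120 N, or if a joint passes its speed limit or range.

ROBOT

A 6-joint arm with a two-finger parallel gripper is mounted at the origin on the work surface. World frame = base frame: x ahead of the robot, y to its left, z up, the work surface at z = 0. Lengths are in m, angles in rad, forces in N, time in s.
With the tool pointing down it reaches from about 0.3 to 0.875 m from the base axis. Payload 6.4 kg.
Tool frame: the origin (TCP) lies midway between the tips of the shut fingers; the grasp point (between the pads) lies 19 mm behind it; z points along the fingers, y is the line along which they close (so a half turn about z gives the same grasp; the last joint's range is limited). The gripper opens to 85 mm and grips with 20 to 120 N. Pads are 22 mm wide; open, the fingers measure 114 mm over their backs; the gripper's body (76 mm by 85 mm) begins 54 mm behind the grasp point. The pads swing forward as they close: fully open they stand 13 mm farther back than shut.
Start: joints at [-1.329, 0.181, 1.607, -0, 1.354, -0.206], TCP at [0.249, -0.518, 0.231] pointing down, gripper open.
Joint ranges: [-2.99, 2.99], [-0.89, 2.07], [0.3, 2.58], [-1.14, 4.28], [0, 2.63], [-3.12, 3.12]. Speed limits (rad/s): [2.57, 2.57, 3.01, 3.14, 3.14, 3.14].

INTERFACE

Orientations are given as a unit quaternion [w, x, y, z].
In Python, from bench import sensors, vision, ctrl gives the robot as it stands.
- The arm moves only by the tool carry_out, never from a script. Its argument "deltas" is text: rows parted by semicolons, each of 7 numbers parted by spaces: the shift along the tool's x, y, z in mm, then the turn, a rotation vector about the tool's x, y, z in rad, then the closure, from 0 (fully open) to 1 (shut). In form: tx ty tz ax ay az claw; .... A call has 1 to 12 rows; each row is the pose to reach, as a shift and turn from the pose commanded when the call began, along the tool's axes at that moment; what a row does not reach only later rows make up. A row lasts 1/8 s, in which the tool goes at most 62.5 mm and 10.7 degrees, less where a joint would pass 70% of its speed; a pose out of reach is approached as far as the arm can. A call with a gripper value outside its range is refused whole. The fingers move at their own pace and stop on an object; the grip force is fixed at half the most. Time passes only in rows, so rows that repeat a pose let the fingers close. It gives the time, the measured TCP pose, the force, the opening and the grip force at its end, in the units of the state.
- sensors.get_obs(): the state, without advancing time (a new reading comes with each control period).
- vision.camera(name): name is "side" or "top" or "wrist"; returns the picture (384x512x3 uint8, blue, green, red); there is no depth.
- vision.camera_model(name): a dict with "K" (3x3 intrinsics, pixels), "extrinsics" (4x4, takes a point from world to camera coordinates); the wrist camera has in their place "hand_eye" (4x4, takes a point from camera to tool coordinates, whose origin is the TCP and whose axes are the flange's). Camera axes: x right, y down, z forward; pixel columns grow to the right and rows downward; lengths in m; the calibration is good to about 2 mm. A picture is of the moment at which its call begins: read the wrist's pose just before it. camera_model takes no time and is no camera call.
- ctrl.hand_in(): hands the job in; it is judged then, once.
The state is a dict: "time_s": time; "q": joint angles; "dq": joint speeds; "joint_efforts": joint torques, N m; "eef_pos": TCP position; "eef_rot": TCP orientation; "wrist_force": force on the tool from outside, world axes, zero at the start; "torque": the same for the moment, N m; "opening": opening from 0.0 (shut) to 1.0 (fully open); "grasp_force": force on a finger pad.
Only numpy, scipy, OpenCV 4.12 (cv2) and the standard library are available. Lean on these libraries where they do the work, as an engineer would, in place of code of your own. Each camera call takes 0.05 s, during which the arm holds its last target. There are 200 camera calls.

## Working session

There is one attempt and no reset: what is moved stays moved. The work goes in short steps, Python scripts to look and compute and a tool call to move; the robot and the scene stay as the last step left them, time stands still between calls to the robot, and variables do not carry over. Pictures are saved under pics/ and viewed, at most 10 in all, crops included, and the job is handed in when it is done.

Besides the shell and the picture viewer there is one more tool, called after "Call:" by a JSON object that holds its "name" and its "arguments". carry_out: Moves the arm, as the interface text tells. Its arguments: {"type":"object","properties":{"deltas":{"type":"string"}},"required":["deltas"]}

```bash
mkdir -p pics
python3 - <<'E'
from bench import sensors,vision
import cv2,numpy as np
o=sensors.get_obs();print(o['eef_pos'],o['eef_rot'],o['time_s'],o['wrist_force'])
for n in('top','side'):
    cv2.imwrite(f'pics/{n}.png',cv2.resize(vision.camera(n),(800,600),interpolation=cv2.INTER_CUBIC))
    m=vision.camera_model(n);print(np.round(m['K'],1).tolist(),np.round(m['extrinsics'],4).tolist())
E
```

```text
[ 0.24883614 -0.51775278  0.23038357] [-8.83460361e-04  9.75042890e-01  2.22014825e-01 -2.18984601e-05] 0.0 [-0.35882616 -0.82722806  0.64785562]
[[370.9, 0.0, 256.5], [0.0, 370.9, 180.6], [0.0, 0.0, 1.0]] [[-0.0089, -1.0, -0.0018, -0.0015], [-0.9885, 0.009, -0.1508, 0.5495], [0.1508, 0.0004, -0.9886, 1.0045], [0.0, 0.0, 0.0, 1.0]]
[[363.6, 0.0, 253.9], [0.0, 363.6, 191.1], [0.0, 0.0, 1.0]] [[-0.9999, -0.01, -0.008, 0.5052], [-0.0009, 0.676, -0.7369, 0.0759], [0.0128, -0.7368, -0.6759, 1.2618], [0.0, 0.0, 0.0, 1.0]]
```

View pics/top.png

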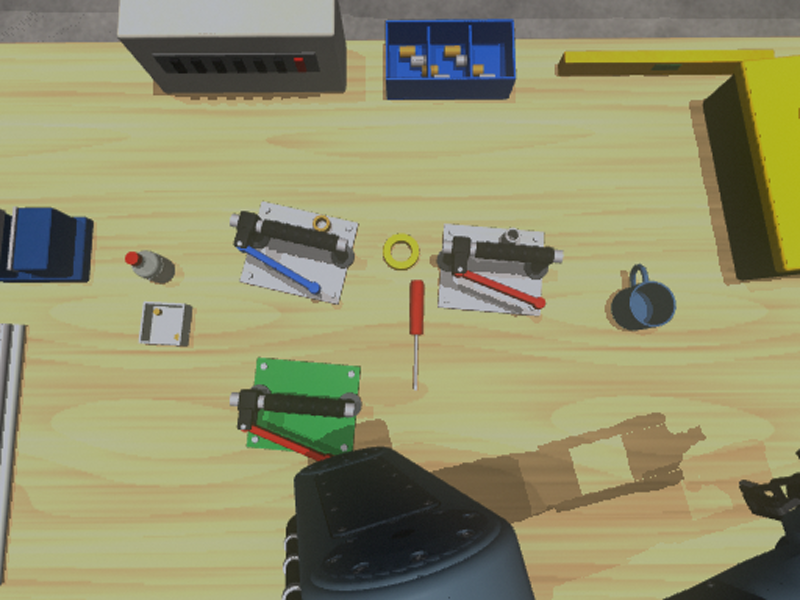

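View pics/side.png

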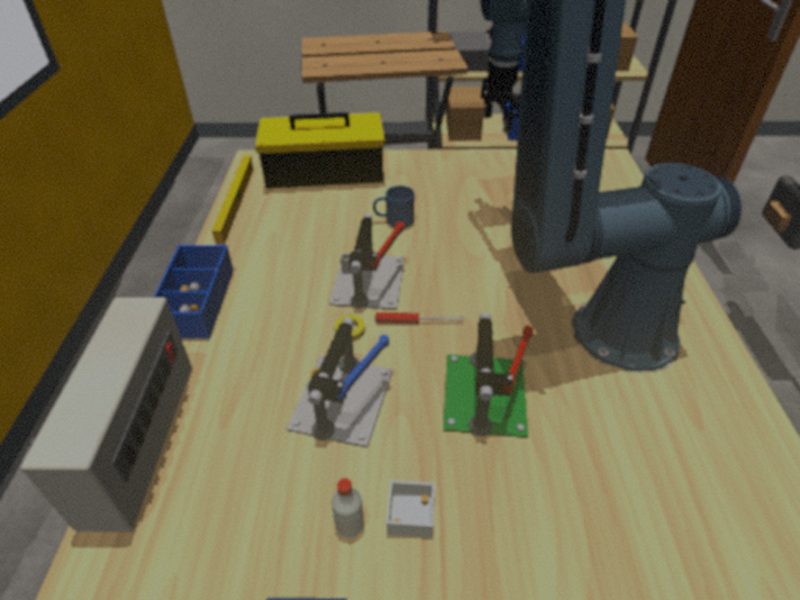

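The top view shows the red lever handle (pin ~(459,270), free end (541,303)), the blue one (pin ~(240,245), free end (316,288)), and the green decoy nearer the robot. The side view agrees. I'll enlarge both from the top camera.

Run:
```python
import cv2
from bench import vision
i=vision.camera('top')
a=i[120:210,275:375];b=i[120:210,140:240]
cv2.imwrite('pics/c.png',cv2.resize(cv2.hconcat([b,a]),(800,360),interpolation=cv2.INTER_CUBIC))
s=vision.camera('side')
cv2.imwrite('pics/s.png',cv2.resize(s[135:290,180:270],None,fx=4-.2,fy=4-.2,interpolation=cv2.INTER_CUBIC))
```

```text
(no output)
```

View pics/c.png

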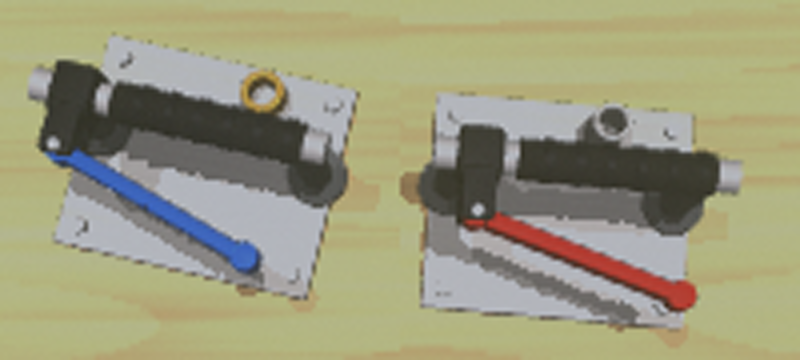

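View pics/s.png

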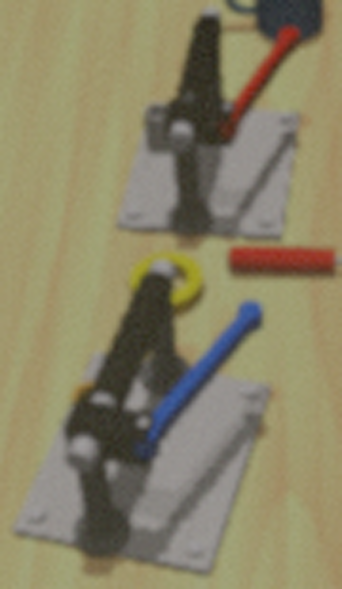

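Crop readings: blue plate corners (112,36),(357,93),(306,298),(55,240), ball (247,256). Red plate corners (437,93),(693,115),(683,328),(422,306), ball (678,296). In the side crop the balls are blue (250,315) and red (290,34).

```bash
cat > h.py <<'E'
from bench import sensors,vision
import numpy as np
from scipy.optimize import least_squares
def proj(n,P):
    m=vision.camera_model(n);E=np.array(m['extrinsics']);c=E[:3,:3]@P.T+E[:3,3:];c=np.array(m['K'])@c
    return (c[:2]/c[2]).T
def W(p,L):
    c,s=np.cos(p[2]),np.sin(p[2]);L=np.asarray(L,float)
    return np.c_[p[0]+c*L[:,0]-s*L[:,1],p[1]+s*L[:,0]+c*L[:,1],L[:,2]]
def face(p,th):  # press point & inward direction (yaw), th lever angle
    a=0.30-th
    # blade runs from the pin along -y, leaning to -x by a
    ey=np.array([np.sin(a),np.cos(a)]);ex=np.array([np.cos(a),-np.sin(a)])
    f=np.array([-.010,.070])-.105*ey-.006*ex
    return W(p,[[*f,.12]])[0],p[2]-a
E
python3 - <<'E'
from h import *
L=np.array([[100,95,8],[100,-95,8],[-60,-95,8],[-60,95,8],[-52,-66,120]])/1000
pt={'blue':(np.array([[112,36],[357,93],[306,298],[55,240],[247,256]])/4+[140,120],np.array([[250,315]])/3.8+[180,135]),
'red':(np.array([[437,93],[693,115],[683,328],[422,306],[678,296]])/4+[175,120],np.array([[290,34]])/3.8+[180,135])}
for k,(t,s) in pt.items():
    f=lambda p:np.r_[proj('top',W(p,L))-t,proj('side',W(p,L[4:]))-s].ravel()
    r=least_squares(f,[.6,0,0]);print(k,r.x.round(4),r.fun.round(1))
    for th in(0,.15,.3,.36):a,b=face(r.x,th);print(th,a.round(4),round(b,3))
    print('pin,ball,bar ends',W(r.x,[[-.01,.07,.12],[-.052,-.066,.12],[.03,.1,.12],[.03,-.1,.12]]).round(3).tolist())
o=sensors.get_obs()
from scipy.spatial.transform import Rotation as R
q=o['eef_rot'];print(R.from_quat(q,scalar_first=True).as_matrix().round(3))
E
```

```text
blue [ 0.5943  0.1878 -0.2391] [-0.3 -0.5  0.4 -0.6 -0.   0.5 -0.5  0.2  0.   0.6 -0.3 -0.4]
0 [0.5421 0.1711 0.12  ] -0.539
0.15 [0.5558 0.1633 0.12  ] -0.389
0.3 [0.5705 0.1576 0.12  ] -0.239
0.36 [0.5766 0.1559 0.12  ] -0.179
pin,ball,bar ends [[0.601, 0.258, 0.12], [0.528, 0.136, 0.12], [0.647, 0.278, 0.12], [0.6, 0.084, 0.12]]
red [ 0.5575 -0.1748 -0.0937] [-0.  -0.1  0.2 -0.4  0.1  0.3 -0.3  0.3  0.5  0.3 -0.5  1.1]
0 [ 0.5083 -0.1988  0.12  ] -0.394
0.15 [ 0.523  -0.2046  0.12  ] -0.244
0.3 [ 0.5383 -0.2081  0.12  ] -0.094
0.36 [ 0.5446 -0.2089  0.12  ] -0.034
pin,ball,bar ends [[0.554, -0.104, 0.12], [0.5, -0.236, 0.12], [0.597, -0.078, 0.12], [0.578, -0.277, 0.12]]
[[ 0.901  0.433 -0.   ]
 [ 0.433 -0.901  0.001]
 [ 0.    -0.001 -1.   ]]
```

```bash
cat >> h.py <<'E'
from scipy.spatial.transform import Rotation as R
RED=[.5575,-.1748,-.0937];BLUE=[.5943,.1878,-.2391]
HT=.0145
def delta(xyz,yaw):
    "row from the measured pose to TCP xyz, tool down, tool y at heading yaw"
    o=sensors.get_obs();R0=R.from_quat(o['eef_rot'],scalar_first=True)
    y=[np.cos(yaw),np.sin(yaw),0];z=[0,0,-1];x=np.cross(y,z)
    R1=R.from_matrix(np.c_[x,y,z])
    return np.r_[R0.inv().apply(np.array(xyz)-o['eef_pos'])*1000,(R0.inv()*R1).as_rotvec()]
def press(p,th,gap,z=.106):
    "TCP pose with the finger back 'gap' m outside the face at lever angle th"
    f,yaw=face(p,th);d=np.array([np.cos(yaw),np.sin(yaw)])
    return np.r_[f[:2]-d*(HT+gap),z],yaw
def show(p,th,gap,z=.106):
    q,yaw=press(p,th,gap,z);print(th,gap,z,q.round(4),delta(q,yaw).round([1,1,1,3,3,3] if 0 else 3).tolist())
E
python3 - <<'E'
from h import *
show(RED,0,.05,.231);show(RED,0,.05)
E
```

```text
0 0.05 0.231 [ 0.4487 -0.1741  0.231 ] [329.0, -223.456, 0.043, -0.001, -0.001, -0.729]
0 0.05 0.106 [ 0.4487 -0.1741  0.106 ] [328.973, -223.329, 125.043, -0.001, -0.001, -0.729]
```

Call:
{"name": "carry_out", "arguments": {"deltas": "40 -27 0 0 0 -0.09 1; 80 -54 0 0 0 -0.18 1; 120 -81 0 0 0 -0.27 1; 160 -109 0 0 0 -0.36 1; 200 -136 0 0 0 -0.45 1; 240 -163 0 0 0 -0.54 1; 280 -190 0 0 0 -0.63 1; 310 -210 0 0 0 -0.7 1; 329 -223 0 0 0 -0.729 1; 329 -223 40 0 0 -0.729 1; 329 -223 85 0 0 -0.729 1; 329 -223 125 0 0 -0.729 1"}}

```text
time_s: 1.7
eef_pos: [0.4488, -0.1745, 0.1049]
eef_rot: [-0.0, 0.832, 0.555, -0.0]
wrist_force: [-0.6, -0.4, 0.4]
opening: -0.001
grasp_force: 0.0
```

Run:
```python
from h import *
import cv2
o=sensors.get_obs();print(o['time_s'],o['eef_pos'],o['opening'],o['wrist_force'])
for a in((0,.02),(0,.005),(0,-.002),(.1,0),(.2,0),(.3,0),(.3,.05)):show(RED,*a)
i=vision.camera('top');j=vision.camera('side')
cv2.imwrite('pics/d.png',cv2.hconcat([cv2.resize(i[110:230,260:380],(400,400),interpolation=2),cv2.resize(j[100:220,190:310],(400,400),interpolation=2)]))
```

```text
1.7 [ 0.44877109 -0.17446426  0.10489736] -0.0008692492645714872 [-0.57375667 -0.43984767  0.42833087]
0 0.02 0.106 [ 0.4764 -0.1856  0.106 ] [0.315, 29.8, -1.107, -0.0, -0.0, 0.0]
0 0.005 0.106 [ 0.4903 -0.1914  0.106 ] [0.314, 44.8, -1.109, -0.0, -0.0, 0.0]
0 -0.002 0.106 [ 0.4967 -0.194   0.106 ] [0.313, 51.8, -1.11, -0.0, -0.0, 0.0]
0.1 0 0.106 [ 0.5041 -0.1987  0.106 ] [-1.21, 60.384, -1.111, -0.0, -0.0, -0.1]
0.2 0 0.106 [ 0.5138 -0.2033  0.106 ] [-1.669, 71.068, -1.113, -0.0, -0.0, -0.2]
0.3 0 0.106 [ 0.5239 -0.2068  0.106 ] [-1.058, 81.745, -1.114, -0.0, -0.0, -0.3]
0.3 0.05 0.106 [ 0.4741 -0.2021  0.106 ] [-15.83, 33.977, -1.108, -0.0, -0.0, -0.3]
```

View pics/d.png

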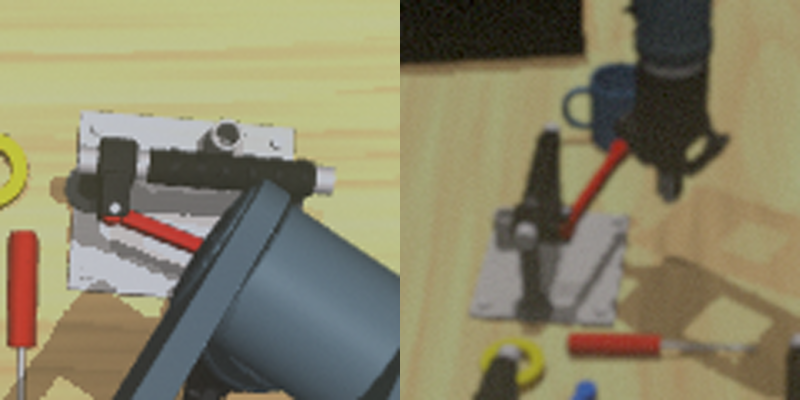

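The finger is beside the free half of the red lever, with the shut tips just below blade height and the linkage bulge well above the bar. I'm approaching now and turning the tool with the lever.

Call:
{"name": "carry_out", "arguments": {"deltas": "0 12 -3 0 0 0 1; 0 24 -3 0 0 0 1; 0 35 -3 0 0 0 1; 0 42 -3 0 0 0 1; 0 46 -3 0 0 0 1; 0 50 -3 0 0 0 1; 0 54 -3 0 0 -0.04 1; -1 57 -3 0 0 -0.07 1; -1 60 -3 0 0 -0.1 1; -1 63 -3 0 0 -0.13 1; -1 66 -3 0 0 -0.15 1; -1 66 -3 0 0 -0.15 1"}}

```text
time_s: 3.3
eef_pos: [0.5093, -0.2013, 0.109]
eef_rot: [-0.0, 0.788, 0.616, -0.0]
wrist_force: [-5.5, -2.0, -1.2]
opening: -0.001
grasp_force: 2.1
```

Run:
```python
from h import *
import cv2
o=sensors.get_obs();print(o['time_s'],o['eef_pos'],o['wrist_force'],o['torque'])
for a in((.15,0),(.2,0),(.25,0),(.3,0)):show(RED,*a,z=.108)
j=vision.camera('side');i=vision.camera('top')
cv2.imwrite('pics/e.png',cv2.hconcat([cv2.resize(i[110:230,260:380],(400,400),interpolation=2),cv2.resize(j[100:220,190:310],(400,400),interpolation=2)]))
```

```text
3.3 [ 0.50928087 -0.20132307  0.10901101] [-5.54299445 -2.04287528 -1.2447467 ] [-0.23648261  0.7300736  -0.01328501]
0.15 0 0.108 [ 0.5089 -0.2011  0.108 ] [0.094, -0.453, 1.011, -0.001, 0.0, -0.0]
0.2 0 0.108 [ 0.5138 -0.2033  0.108 ] [-0.798, 4.821, 1.007, -0.001, 0.0, -0.05]
0.25 0 0.108 [ 0.5188 -0.2052  0.108 ] [-1.426, 10.132, 1.003, -0.001, 0.0, -0.1]
0.3 0 0.108 [ 0.5239 -0.2068  0.108 ] [-1.787, 15.468, 0.999, -0.001, 0.0, -0.15]
```

View pics/e.png

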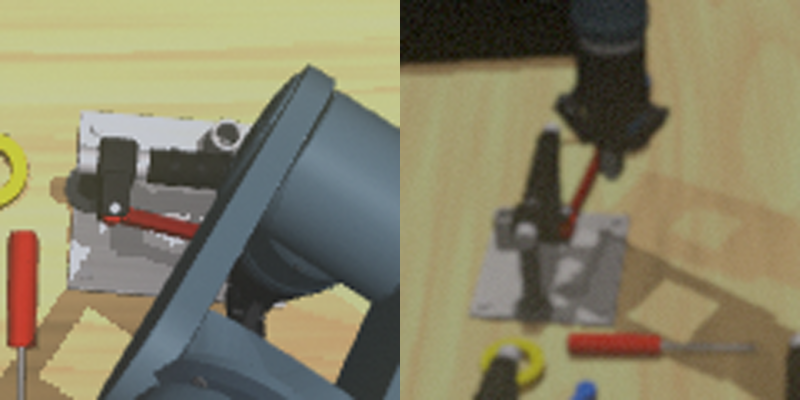

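The finger is on the red blade, which has turned about half-way, and the force (~5 N) is plausible for the spring. I'll keep pressing in small steps.

Call:
{"name": "carry_out", "arguments": {"deltas": "0 2 0 0 0 -0.02 1; -0.6 4 0 0 0 -0.04 1; -1 6 0 0 0 -0.06 1; -1.2 8 0 0 0 -0.08 1; -1.4 10 0 0 0 -0.1 1; -1.6 11.5 0 0 0 -0.115 1; -1.7 13 0 0 0 -0.13 1; -1.7 13 0 0 0 -0.13 1"}}

```text
time_s: 4.4
eef_pos: [0.5214, -0.2058, 0.1091]
eef_rot: [-0.0, 0.746, 0.666, -0.0]
wrist_force: [-6.3, -1.2, -0.7]
opening: 0.003
grasp_force: 2.8
```

Call:
{"name": "carry_out", "arguments": {"deltas": "0 1 0 0 0 -0.01 1; 0 2 0 0 0 -0.02 1; 0 2 0 0 0 -0.02 1; 0 2 0 0 0 -0.02 1"}}

```text
time_s: 4.9
eef_pos: [0.5232, -0.2064, 0.1091]
eef_rot: [-0.0, 0.739, 0.673, -0.001]
wrist_force: [-5.6, -2.1, -0.9]
opening: -0.004
grasp_force: 3.0
```

Call:
{"name": "carry_out", "arguments": {"deltas": "0 1 0 0 0 0 1; 0 1 0 0 0 0 1; 0 1 0 0 0 0 1"}}

```text
time_s: 5.28
eef_pos: [0.5242, -0.2065, 0.1091]
eef_rot: [-0.0, 0.739, 0.673, -0.001]
wrist_force: [-5.7, -2.5, -0.2]
opening: 0.001
grasp_force: 3.1
```

Call:
{"name": "carry_out", "arguments": {"deltas": "0 1 0 0 0 0 1; 0 1 0 0 0 0 1; 0 1 0 0 0 0 1"}}

```text
time_s: 5.65
eef_pos: [0.5251, -0.2067, 0.1091]
eef_rot: [-0.0, 0.739, 0.673, -0.001]
wrist_force: [-6.6, -2.6, -0.8]
opening: -0.002
grasp_force: 3.2
```

Call:
{"name": "carry_out", "arguments": {"deltas": "0 1 0 0 0 0 1; 0 1 0 0 0 0 1; 0 1 0 0 0 0 1"}}

```text
time_s: 6.02
eef_pos: [0.5256, -0.2068, 0.109]
eef_rot: [-0.001, 0.739, 0.673, -0.001]
wrist_force: [-9.0, -3.6, 1.5]
opening: 0.002
grasp_force: 4.5
```

Call:
{"name": "carry_out", "arguments": {"deltas": "0 1 0 0 0 0 1; 0 1 0 0 0 0 1; 0 1 0 0 0 0 1"}}

```text
time_s: 6.4
eef_pos: [0.5258, -0.2068, 0.109]
eef_rot: [-0.002, 0.739, 0.673, -0.002]
wrist_force: [-12.6, -2.2, 3.5]
opening: -0.001
grasp_force: 6.2
```

The force now climbs while the position stays put, so the lever is on its stop. I'll hold for over a second, then let it out slowly.

Call:
{"name": "carry_out", "arguments": {"deltas": "0 0 0 0 0 0 1; 0 0 0 0 0 0 1; 0 0 0 0 0 0 1; 0 0 0 0 0 0 1; 0 0 0 0 0 0 1; 0 0 0 0 0 0 1; 0 0 0 0 0 0 1; 0 0 0 0 0 0 1; 0 0 0 0 0 0 1; 0 0 0 0 0 0 1; 0 0 0 0 0 0 1; 0 0 0 0 0 0 1"}}

```text
time_s: 7.9
eef_pos: [0.5258, -0.2068, 0.109]
eef_rot: [-0.002, 0.739, 0.673, -0.002]
wrist_force: [-12.5, -2.5, 4.1]
opening: 0.003
grasp_force: 6.2
```

Call:
{"name": "carry_out", "arguments": {"deltas": "0 -4 0 0 0 0 1; 0 -8 0 0 0 0.03 1; 0 -12 0 0 0 0.06 1; 0 -16 0 0 0 0.1 1; 0 -20 0 0 0 0.14 1; 0 -24 0 0 0 0.18 1; 0 -28 0 0 0 0.22 1; 0 -32 0 0 0 0.26 1; 0 -37 0 0 0 0.3 1; 0 -45 0 0 0 0.3 1; 0 -60 0 0 0 0.3 1; 0 -80 0 0 0 0.3 1"}}

```text
time_s: 9.4
eef_pos: [0.4473, -0.1992, 0.1094]
eef_rot: [0.0, 0.832, 0.555, 0.0]
wrist_force: [-0.7, -1.4, -1.0]
opening: 0.001
grasp_force: 0.0
```

Run:
```python
from h import *
import cv2
o=sensors.get_obs();print(o['time_s'],o['eef_pos'],o['wrist_force'],o['q'])
show(BLUE,0,.06,.231);show(BLUE,0,.06,.109)
j=vision.camera('side');i=vision.camera('top')
cv2.imwrite('pics/f.png',cv2.hconcat([cv2.resize(i[110:230,260:380],(400,400),interpolation=2),cv2.resize(j[100:220,190:310],(400,400),interpolation=2)]))
```

```text
9.4 [ 0.44729387 -0.19921455  0.10943615] [-0.74047192 -1.42234672 -0.95802468] [-6.61819066e-01  1.42550085e-01  1.92125367e+00 -2.48436964e-04
  1.07694785e+00 -2.68077043e-01]
0 0.06 0.231 [0.4782 0.2094 0.231 ] [389.153, -128.105, -121.829, 0.001, 0.0, 0.145]
0 0.06 0.109 [0.4782 0.2094 0.109 ] [389.206, -128.197, 0.171, 0.001, 0.0, 0.145]
```

View pics/f.png

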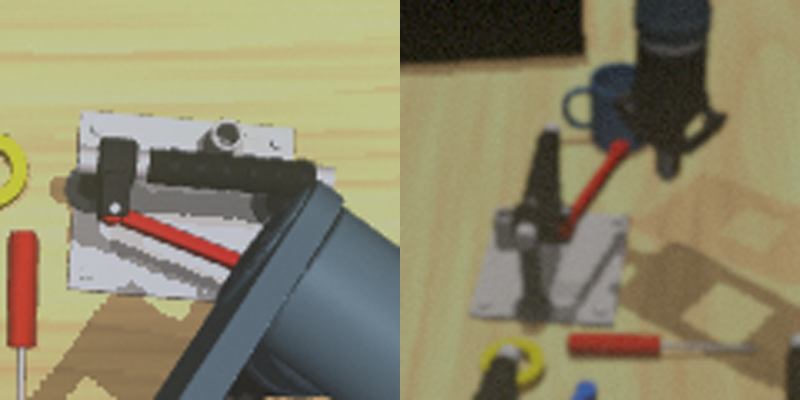

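The red lever is fully out again. I'm lifting and crossing to the blue lever.

Call:
{"name": "carry_out", "arguments": {"deltas": "0 0 -40 0 0 0 1; 0 0 -85 0 0 0 1; 20 -6 -115 0 0 0.01 1; 65 -20 -122 0 0 0.02 1; 112 -33 -122 0 0 0.04 1; 160 -48 -122 0 0 0.06 1; 208 -62 -122 0 0 0.08 1; 256 -76 -122 0 0 0.1 1; 304 -91 -122 0 0 0.12 1; 350 -104 -122 0 0 0.14 1; 380 -113 -122 0 0 0.145 1; 389 -116 -122 0 0 0.145 1"}}

```text
time_s: 11.0
eef_pos: [0.4904, 0.2063, 0.2314]
eef_rot: [0.0, 0.869, 0.494, 0.0]
wrist_force: [0.5, 0.3, 1.1]
opening: 0.003
grasp_force: 0.0
```

Run:
```python
from h import *
import cv2
o=sensors.get_obs();print(o['time_s'],o['eef_pos'],o['wrist_force'],o['q'])
for a in((0,.04),(0,.005),(.15,0)):show(BLUE,*a,z=.109)
```

```text
11.0 [0.49040275 0.20632029 0.23139452] [0.50595851 0.34426737 1.05937188] [1.74901588e-01 8.41297657e-02 1.71503210e+00 1.19177344e-04
 1.34175837e+00 7.11431409e-01]
0 0.04 0.109 [0.4953 0.1991 0.109 ] [-3.723, 7.867, 122.396, 0.0, -0.001, 0.003]
0 0.005 0.109 [0.5254 0.1812 0.109 ] [-3.812, 42.867, 122.411, 0.0, -0.001, 0.003]
0.15 0 0.109 [0.5424 0.1688 0.109 ] [-5.749, 63.783, 122.419, 0.0, -0.0, -0.147]
```

Call:
{"name": "carry_out", "arguments": {"deltas": "-4 0 40 0 0 0 1; -4 0 80 0 0 0 1; -4 0 110 0 0 0 1; -4 4 122 0 0 0 1; -4 16 122 0 0 0 1; -4 28 122 0 0 0 1; -4 37 122 0 0 0 1; -4 43 122 0 0 0 1; -4 47 122 0 0 0 1; -4 51 122 0 0 -0.03 1; -5 55 122 0 0 -0.06 1; -5 58 122 0 0 -0.09 1"}}

```text
time_s: 12.5
eef_pos: [0.5372, 0.1709, 0.1092]
eef_rot: [-0.0, 0.846, 0.533, -0.0]
wrist_force: [-2.9, 2.3, 2.4]
opening: 0.002
grasp_force: 1.8
```

Run:
```python
from h import *
o=sensors.get_obs();print(o['time_s'],o['eef_pos'],o['wrist_force'])
for a in((.15,0),(.2,0),(.25,0),(.3,0),(.36,0)):show(BLUE,*a,z=.109)
```

```text
12.5 [0.53721472 0.17087735 0.10916893] [-2.89318603  2.31630102  2.44588753]
0.15 0 0.109 [0.5424 0.1688 0.109 ] [0.352, 5.539, 0.164, -0.001, 0.0, -0.057]
0.2 0 0.109 [0.5469 0.166  0.109 ] [-0.237, 10.855, 0.16, -0.001, 0.0, -0.107]
0.25 0 0.109 [0.5516 0.1634 0.109 ] [-0.56, 16.194, 0.156, -0.001, 0.0, -0.157]
0.3 0 0.109 [0.5564 0.161  0.109 ] [-0.615, 21.542, 0.151, -0.001, -0.0, -0.207]
0.36 0 0.109 [0.5623 0.1585 0.109 ] [-0.329, 27.954, 0.146, -0.001, -0.0, -0.267]
```

In contact at about 3.5 N. I'll press on to just short of the stop.

Call:
{"name": "carry_out", "arguments": {"deltas": "0 3 0 0 0 -0.03 1; 0 6 0 0 0 -0.06 1; 0 9 0 0 0 -0.09 1; 0 11 0 0 0 -0.11 1; 0 13 0 0 0 -0.13 1; 0 15 0 0 0 -0.15 1; 0 17 0 0 0 -0.165 1; 0 19 0 0 0 -0.185 1; 0 21 0 0 0 -0.205 1; 0 23 0 0 0 -0.225 1; 0 24.5 0 0 0 -0.24 1; 0 25 0 0 0 -0.25 1"}}

```text
time_s: 14.0
eef_pos: [0.559, 0.1592, 0.1088]
eef_rot: [-0.001, 0.773, 0.634, -0.001]
wrist_force: [-7.3, -2.2, 3.0]
opening: 0.001
grasp_force: 3.3
```

Call:
{"name": "carry_out", "arguments": {"deltas": "0 1 0 0 0 -0.01 1; 0 2 0 0 0 -0.02 1; 0 2 0 0 0 -0.02 1; 0 2 0 0 0 -0.02 1"}}

```text
time_s: 14.5
eef_pos: [0.5608, 0.1586, 0.1088]
eef_rot: [-0.001, 0.767, 0.641, -0.002]
wrist_force: [-8.0, -2.2, 3.5]
opening: 0.0
grasp_force: 3.5
```

Call:
{"name": "carry_out", "arguments": {"deltas": "0 1 0 0 0 0 1; 0 1 0 0 0 0 1; 0 1 0 0 0 0 1"}}

```text
time_s: 14.88
eef_pos: [0.5617, 0.1584, 0.1088]
eef_rot: [-0.001, 0.767, 0.641, -0.002]
wrist_force: [-7.6, -2.0, 3.3]
opening: 0.0
grasp_force: 3.6
```

Call:
{"name": "carry_out", "arguments": {"deltas": "0 1 0 0 0 0 1; 0 1 0 0 0 0 1; 0 1 0 0 0 0 1"}}

```text
time_s: 15.25
eef_pos: [0.5626, 0.1582, 0.1087]
eef_rot: [-0.001, 0.767, 0.641, -0.002]
wrist_force: [-8.5, -2.6, 3.9]
opening: 0.003
grasp_force: 3.7
```

Call:
{"name": "carry_out", "arguments": {"deltas": "0 1 0 0 0 0 1; 0 1 0 0 0 0 1; 0 1 0 0 0 0 1"}}

```text
time_s: 15.62
eef_pos: [0.5629, 0.1581, 0.1087]
eef_rot: [-0.001, 0.767, 0.641, -0.002]
wrist_force: [-12.1, -2.5, 5.9]
opening: -0.004
grasp_force: 5.1
```

Call:
{"name": "carry_out", "arguments": {"deltas": "0 1 0 0 0 0 1; 0 1 0 0 0 0 1; 0 1 0 0 0 0 1"}}

```text
time_s: 16.0
eef_pos: [0.5631, 0.1581, 0.1087]
eef_rot: [-0.002, 0.767, 0.642, -0.003]
wrist_force: [-14.1, -2.1, 7.4]
opening: 0.001
grasp_force: 6.7
```

Call:
{"name": "carry_out", "arguments": {"deltas": "0 1 0 0 0 0 1; 0 1 0 0 0 0 1; 0 1 0 0 0 0 1"}}

```text
time_s: 16.38
eef_pos: [0.5633, 0.158, 0.1086]
eef_rot: [-0.002, 0.767, 0.642, -0.004]
wrist_force: [-17.2, -2.2, 10.3]
opening: 0.001
grasp_force: 8.3
```

The lever is on its stop. I'll ease off 1 mm to stay gentle, hold, and check.

Call:
{"name": "carry_out", "arguments": {"deltas": "0 -1 0 0 0 0 1; 0 -1 0 0 0 0 1; 0 -1 0 0 0 0 1; 0 -1 0 0 0 0 1; 0 -1 0 0 0 0 1; 0 -1 0 0 0 0 1; 0 -1 0 0 0 0 1; 0 -1 0 0 0 0 1; 0 -1 0 0 0 0 1; 0 -1 0 0 0 0 1"}}

```text
time_s: 17.62
eef_pos: [0.5631, 0.158, 0.1087]
eef_rot: [-0.002, 0.767, 0.642, -0.003]
wrist_force: [-14.2, -3.0, 7.6]
opening: -0.001
grasp_force: 6.7
```

Run:
```python
from h import *
import cv2
j=vision.camera('side');i=vision.camera('top')
cv2.imwrite('pics/g.png',cv2.hconcat([cv2.resize(i[90:240,120:320],(400,300),interpolation=2),cv2.resize(j[140:290,160:360],(400,300),interpolation=2)]))
```

```text
(no output)
```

View pics/g.png

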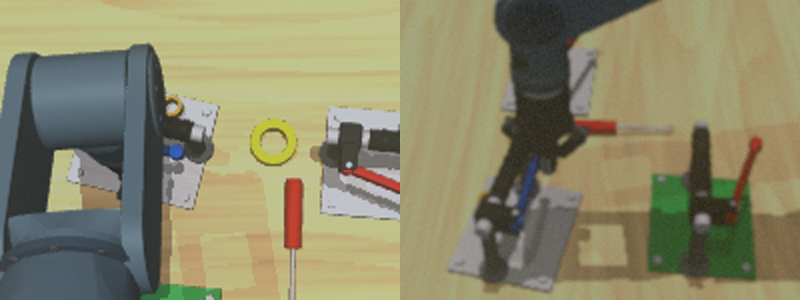

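The blue ball at (177,152) sits just short of the bar, and the red lever is out. The other objects in view are undisturbed.

```bash
python3 -c "
from bench import ctrl;print(ctrl.hand_in())"
```

```text
the job is handed in; nothing more can be done
None
```

I pressed the red lever to its stop, held it there for over a second and let it spring fully out; the blue lever is now held against its stop at about 14 N, and the job was handed in at about 18 s of the 48 s allowed.

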